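# Feed a board carrier past the spring gate into the test station

## Robot

A 6-joint arm with a two-finger parallel gripper is mounted at the origin on a cart in front of the work surface, level with it; the furniture and walls round the work are solid. World frame = base frame: x ahead of the robot, y to its left, z up, the work surface at z = 0. Lengths are in mm, angles in rad, forces in N, time in s.
With the tool pointing down it reaches from about 300 to 775 mm from the base axis. Payload 14.6 kg.
Tool frame: the origin (TCP) lies midway between the tips of the shut fingers; the grasp point (between the pads) lies 19 mm behind it; z points along the fingers, y is the line along which they close (so a half turn about z gives the same grasp; the last joint's range is limited). The gripper opens to 94 mm and grips with 3 to 60 N. Pads are 16 mm wide; open, the fingers measure 119 mm over their backs; the gripper's body (75 mm by 177 mm) begins 78 mm behind the grasp point.
Start: joints at [1.244, 0.3, 1.521, -0, 1.321, -0.067], TCP at [141.286, 531.533, 205.446] pointing down, gripper open.
Joint ranges: [-3.03, 3.03], [-0.79, 2.21], [0.23, 2.52], [-1.04, 4.18], [0, 3.07], [-2.55, 2.55]. Speed limits (rad/s): [2.22, 2.22, 2.57, 3.14, 3.14, 3.14].

## Interface

Orientations are given as [roll, pitch, yaw] about the fixed x, y, z axes, in that order (R = Rz(yaw) Ry(pitch) Rx(roll)).
In Python, from cell import manip, camera gives the robot as it stands.
- The arm moves only by the tool move_arm, never from a script. Its arguments are lists of equal length, an entry for each row: "dp": the shift along the world's x, y, z in mm, a list of three; "rotation": the turn, a rotation vector about the world's x, y, z in rad, a list of three; "hand": the opening, from 0 (shut) to 1 (fully open). A call has 1 to 10 rows; each row shifts and turns the commanded pose from where the row before left it; what a row does not reach is not made up. A row lasts 1/8 s, in which the tool goes at most 62.5 mm and 10.7 degrees, less where a joint would pass 70% of its speed; a pose out of reach is approached as far as the arm can. A call with a gripper value outside its range is refused whole. The fingers move at their own pace and stop on an object; "newtons" is the grip in N (left out, the last holds). Time passes only in rows, so rows that do not move let the fingers close. It gives the time, the measured TCP pose, the force, the opening and the grip force at its end, in the units of the state.
- manip.read_state(): the state, without advancing time (a new reading comes with each control period).
- camera(name): name is "side" or "top" or "wrist"; returns a dict with "image" (400x640x3 uint8, red, green, blue), "fx", "fy", "cx", "cy" (pixels), "R" (3x3) and "t" (3): a world point X has camera coordinates R X + t; the wrist camera has in their place "mount" (4x4, takes a point from camera to tool coordinates, whose origin is the TCP and whose axes are the flange's). Camera axes: x right, y down, z forward; pixel columns grow to the right and rows downward; lengths in mm; the calibration is good to about 2 mm. A picture is of the moment at which its call begins: read the wrist's pose just before it. There is no depth.
- manip.sign_off(): hands the job in; it is judged then, once.
The state is a dict: "clock": time; "joints": joint angles; "qd": joint speeds; "effort": joint torques, N m; "eef_pos": TCP position; "eef_rot": TCP orientation; "wrist_force": force on the tool from outside, world axes, zero at the start; "moment": the same for the moment, N m; "finger_gap": finger opening in mm; "finger_force": force on a finger pad.
Only numpy, scipy, OpenCV 4.12 (cv2) and the standard library are available. Lean on these libraries where they do the work, as an engineer would, in place of code of your own. Each camera call takes 0.05 s, during which the arm holds its last target. There are 200 camera calls.

## Task

Load the circuit-board carrier into the test station with the fingertips alone, pushing and never lifting it. Press the long steel flap beside the lane down with one fingertip so that the gate arm swings up, and while holding it there push the carrier along the lane with the other fingertip, past the gate, until its front rests on the rubber buffers. Then draw back and let the gate spring shut behind the carrier; the gate arm must never touch the carrier, and the things lying around stay where they are.

Things in the scene. Friction and masses are not known exactly. Their poses are not given: they have to be found in the camera images.
- feed_lane: Feed lane, fixed, place and heading vary: aluminium bed 345 mm long with two guide rails. Origin on the table on the lane's centre line, below the gate arm; +x is the direction of travel (roughly to the robot's left), +y the flap's side (roughly towards the robot), z up. 'Lane' coordinates below: mm in this frame. Bed top z = 10; rails 6 thick, inner faces y = +-33, tops z = 28; open above.
- buffers (a point): Midpoint between the faces of the two rubber buffers on the black contact block that closes the lane's far end: lane x = 110, y = 0, z = 29 mm. The block behind reaches z = 55 mm. The carrier is home when its front end rests on them, its centre then at lane x = 65 and its rear face at x = 20, past the gate.
- carrier: Board carrier: loose black tray, 90 (x) x 62 (y) mm, 0.15 to 0.35 kg, green board fixed flat on it (top 23 mm above the underside) between two upright end plates 50 mm wide, 34 mm high, outer faces at x = +-45. Origin: centre of the underside, on the bed; +x along the lane. Starts with its centre at lane x = -100 to -60. 2 mm side play; slides with 1 to 3 N.
- carrier_rear (a point): Centre of the outer face of the carrier's rear end plate, the face to push: at carrier x = -45, y = 0, 19 mm above its underside.
- gate (a joint): Hinge of the gate about its axle, which runs along the lane at lane y = 44, z = 36 mm (bearing blocks at x = -172 and 36, tops z = 40). Rad: 0 shut, grows as the flap goes down and the arm swings up, stop at 1.35. Sprung shut; holding it open takes 2 to 6 N down on the flap. From 0.9 upward the arm is clear of the carrier.
- flap_edge (a point): Press flap: steel sheet along the lane, lane x = -166 to 30, reaching 42 mm out from the axle on the +y side, one piece with the arm. Site: middle of its rolled outer edge. Gate shut: slopes up and outward at 0.72 rad, edge at lane y = 76, z = 64 mm. Pressed to 1.2 rad: edge at y = 81, z = 17. A 12 mm fingertip centred at y = 71, lowered to z = 27, opens it to about 1.2 and can slide along.
- gate_tip (a point): Gate arm: steel bar 6 mm thick (x), 13 mm high, rubber tip; one piece with the flap. It turns on the axle at lane x = 0. Site: centre of the rubber tip (radius 7.5 mm), 41 mm from the axle. Shut, it lies level across the lane at z = 36 mm and ends at y = -5; wide open it stands upright, tip at z = 84 mm, all at y > 24.
- solder_reel: reel of solder, 58 mm across and 36 mm high, standing on its flange about 110 mm to the far side of the lane; origin at the centre of its underside. A bystander
- marker: white marker pen with a black cap, 13 x 126 x 14 mm, lying on the table on the near side; origin at the centre of its underside. A bystander
- screw_tray: round steel dish of screws, 95 mm across and 17 mm high, on the near side towards the contact block; origin at the centre of its underside. A bystander
- flux_syringe: amber flux syringe, 20 x 108 x 20 mm, lying on the far side; origin at the centre of its underside. A bystander
There are look-alikes about, which are no part of the job. Of the things that look like the carrier, the middle-sized one is meant.

How it is judged:
By the outcome, as a careful person would: the job done as asked, in the order asked, and still so for the second after the job is handed in, with the robot touching nothing.
It also fails if it takes over 38 s, if anything falls off the work surface, if the arm or the gripper's body presses on something with over 40 N, if the wrist force passes 120 N, or if a joint passes its speed limit or range.

## Working session

There is one attempt and no reset: what is moved stays moved. The work goes in short steps, Python scripts to look and compute and a tool call to move; the robot and the scene stay as the last step left them, time stands still between calls to the robot, and variables do not carry over. Pictures are saved under pics/ and viewed, at most 10 in all, crops included, and the job is handed in when it is done.

Besides the shell and the picture viewer there is one more tool, called after ">>>" as a command line: name --argument value ..., lists and objects as JSON in quotes. move_arm: Moves the arm, as the interface text tells. Its arguments: {"type":"object","properties":{"dp":{"type":"array","items":{"type":"array","items":{"type":"number"}}},"rotation":{"type":"array","items":{"type":"array","items":{"type":"number"}}},"hand":{"type":"array","items":{"type":"number"}},"newtons":{"type":"number"}},"required":["dp","rotation","hand"]}

```bash
mkdir -p pics; python3 - <<'E'
from cell import manip,camera
import cv2
for n in ("top","side"):
    c=camera(n); cv2.imwrite(f"pics/{n}0.png",c["image"][:,:,::-1])
    print(n,c["fx"],c["fy"],c["cx"],c["cy"],c["R"],c["t"])
s=manip.read_state();print(s)
E
```

```text
top 424.38765231059676 424.38765231059676 317.8317262178234 195.98781583694884 [[-0.02577913 -0.99960534 -0.01116257]
 [-0.99744579  0.0264643  -0.06634401]
 [ 0.06661324  0.00942377 -0.99773437]] [ 24.41554856 548.26585341 877.89210267]
side 425.7950357507589 425.7950357507589 319.5527627832009 195.64050553389075 [[-0.96156624 -0.27453105  0.00480407]
 [-0.18485639  0.63433843 -0.75062832]
 [ 0.20302337 -0.72266691 -0.66070724]] [499.54097233 142.57115322 809.98741943]
{'clock': 0.1, 'joints': array([ 1.24436906e+00,  3.00424722e-01,  1.52151580e+00, -1.95486405e-05,
        1.32072036e+00, -6.65673010e-02]), 'qd': array([ 0.00115169,  0.00025093, -0.00268909,  0.00016995, -0.0007812 ,
        0.0004762 ]), 'effort': array([ 4.69889983e-04, -5.32646620e+01, -3.53279507e+01,  7.09356135e-02,
        2.36155617e-02, -2.47116759e-05]), 'eef_pos': array([141.23290565, 531.30823454, 204.93938924]), 'eef_rot': array([-3.14052553e+00, -5.21630172e-05,  2.88173750e+00]), 'wrist_force': array([-0.9314493 ,  0.08329958,  0.20888475]), 'moment': array([ 0.01863671, -0.00694229, -0.02927105]), 'finger_force': 0.0, 'finger_gap': 93.75614254654465}
```

View pics/top0.png

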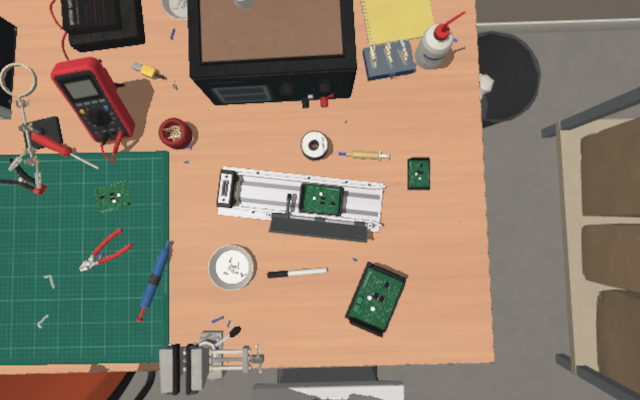

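View pics/side0.png

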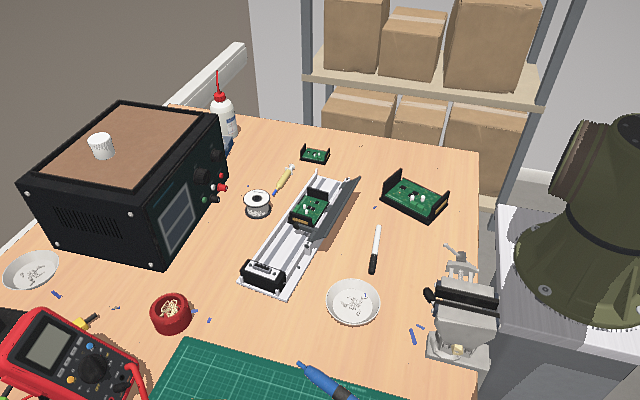

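Top view: the three look-alikes are the tray in the lane (321,198), a small one at (419,173) and a large one at (376,298). The middle-sized one is the tray in the lane. I'll check it in a close crop.

```bash
python3 - <<'E'
import cv2
a=cv2.imread("pics/top0.png")[155:255,210:400]
cv2.imwrite("pics/c1.png",cv2.resize(a,None,fx=4,fy=4,interpolation=cv2.INTER_CUBIC))
b=cv2.imread("pics/side0.png")[165:310,230:370]
cv2.imwrite("pics/c2.png",cv2.resize(b,None,fx=4,fy=4,interpolation=cv2.INTER_CUBIC))
E
```

```text
(no output)
```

View pics/c1.png

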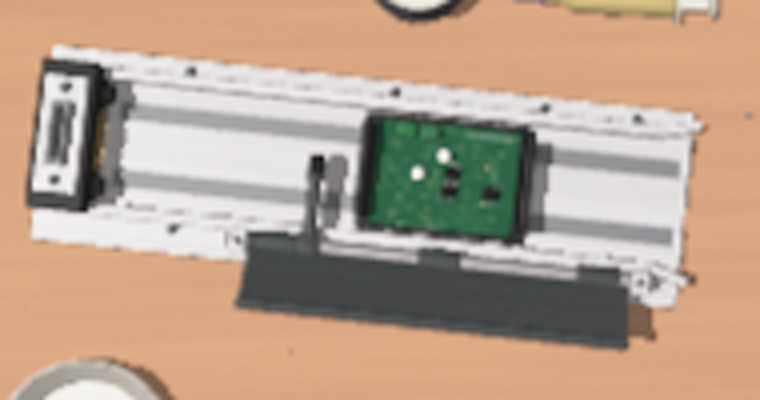

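View pics/c2.png

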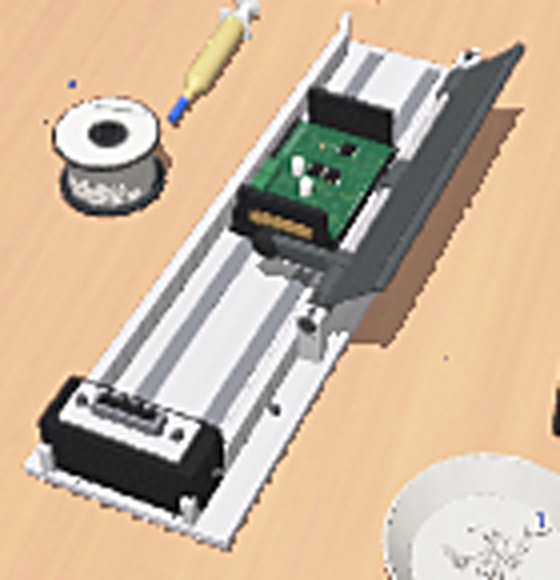

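The crops show the lane tray between its rails, its front plate just behind the shut gate arm. Flap outer corners are at (237,306) and (627,348) in crop 1, and the arm tip is at (317,158). Next I fit the lane pose.

```bash
cat > h.py <<'E'
import numpy as np
TR=np.array([[-0.02577913,-0.99960534,-0.01116257],[-0.99744579,0.0264643,-0.06634401],[0.06661324,0.00942377,-0.99773437]]);Tt=np.array([24.41554856,548.26585341,877.89210267])
SR=np.array([[-0.96156624,-0.27453105,0.00480407],[-0.18485639,0.63433843,-0.75062832],[0.20302337,-0.72266691,-0.66070724]]);St=np.array([499.54097233,142.57115322,809.98741943])
K=dict(top=(424.388,317.832,195.988,TR,Tt),side=(425.795,319.553,195.641,SR,St))
def proj(c,X):
    f,cx,cy,R,t=K[c];p=np.asarray(X)@R.T+t
    return np.stack([cx+f*p[...,0]/p[...,2],cy+f*p[...,1]/p[...,2]],-1)
def back(c,uv,z):
    f,cx,cy,R,t=K[c];d=R.T@np.array([(uv[0]-cx)/f,(uv[1]-cy)/f,1]);o=-R.T@t
    return o+d*(z-o[2])/d[2]
def l2w(p,P):
    P=np.asarray(P,float);c,s=np.cos(p[2]),np.sin(p[2])
    return np.stack([p[0]+c*P[...,0]-s*P[...,1],p[1]+s*P[...,0]+c*P[...,1],P[...,2]],-1)
def w2l(p,P):
    P=np.asarray(P,float);c,s=np.cos(p[2]),np.sin(p[2]);dx,dy=P[...,0]-p[0],P[...,1]-p[1]
    return np.stack([c*dx+s*dy,-s*dx+c*dy,P[...,2]],-1)
E
python3 - <<'E'
from h import *
from scipy.optimize import least_squares
t=lambda u,v:(210+(u+.5)/4-.5,155+(v+.5)/4-.5)
s=lambda u,v:(230+(u+.5)/4-.5,165+(v+.5)/4-.5)
obs=[("top",t(237,306),(30,76,64)),("top",t(627,348),(-166,76,64)),("top",t(316,157),(0,-4.5,38)),("side",s(522,46),(-166,76,64))]
def r(p): return np.concatenate([proj(c,l2w(p,L))-uv for c,uv,L in obs])
o=least_squares(r,[550,0,1.6],x_scale=[10,10,.1]);p=o.x;print(p,o.fun.round(2))
for n,uv,z in [("carr front top",t(365,172),34),("carr rear top outer",t(532,185),34),("FL",t(370,112),34),("RL",t(535,127),34),("RN",t(525,243),34),("FN",t(358,228),34),("block",t(95,140),50),("bed right near",t(672,306),10),("rail far R",t(698,122),28),("axle end",t(692,279),36)]:
    print(n,w2l(p,back("top",uv,z)).round(1))
for n,uv,z in [("rearplate topL",s(311,87),34),("rearplate topR",s(392,110),34),("front topL",s(240,183),34),("front topR",s(338,213),34),("reel",s(107,95),36)]:
    print(n,w2l(p,back("side",uv,z)).round(1))
for n,uv,z in [("pen",(297,271),14),("pen L",(268,275),14),("pen R",(327,269),14),("dish",(231,267),17),("reel",(314,145),36),("syr",(364,155),20),("big",(376,298),30),("bigtop",(372,263),60),("small",(419,173),20)]:
    w=back("top",uv,z);print(n,w.round(),w2l(p,w).round())
E
```

```text
[549.20396126  70.31449443   1.44155147] [-0.37  0.16  0.02 -0.1   0.2  -0.14  0.13 -0.24]
carr front top [-25.4   0.7  34. ]
carr rear top outer [-112.2   -1.4   34. ]
FL [-24.7 -30.6  34. ]
RL [-110.8  -31.6   34. ]
RN [-111.6   28.8   34. ]
FN [-24.9  30.   34. ]
block [112.7  -0.5  50. ]
bed right near [-193.2   53.3   10. ]
rail far R [-195.4  -43.5   28. ]
axle end [-198.8   38.4   36. ]
rearplate topL [-120.3  -29.3   34. ]
rearplate topR [-120.4   19.1   34. ]
front topL [-35.4 -30.8  34. ]
front topR [-35.5  24.6  34. ]
reel [ -67.3 -127.5   36. ]
pen [392.  58.  14.] [-33. 154.  14.]
pen L [386. 119.  14.] [ 27. 168.  14.]
pen R [395.  -5.  14.] [-95. 143.  14.]
dish [404. 196.  17.] [106. 160.  17.]
reel [654.  15.  36.] [ -41. -111.   36.]
syr [633. -90.  20.] [-148. -104.   20.]
big [ 335. -104.   30.] [-200.  190.   30.]
bigtop [409. -95.  60.] [-182.  117.   60.]
small [ 592. -205.   20.] [-267.  -77.   20.]
```

>>> move_arm --dp '[[30, -49, 0], [30, -49, 0], [30, -49, 0], [30, -49, 0], [30, -49, 0], [30, -49, 0], [30, -49, 0], [30, -49, 0], [30, -49, 0], [30, -49, 0]]' --rotation '[[0, 0, -0.12], [0, 0, -0.12], [0, 0, -0.12], [0, 0, -0.12], [0, 0, -0.12], [0, 0, -0.12], [0, 0, -0.12], [0, 0, -0.12], [0, 0, -0.12], [0, 0, -0.12]]' --hand '[0.62, 0.62, 0.62, 0.62, 0.62, 0.62, 0.62, 0.62, 0.62, 0.62]' --newtons 40

```text
clock: 1.35
eef_pos: [441.9, 39.7, 205.4]
eef_rot: [3.141, -0.0, 1.678]
wrist_force: [-0.2, 1.4, -1.2]
finger_gap: 58.4
finger_force: 0.0
```

>>> move_arm --dp '[[28, -48, -15], [28, -47, -20], [0, 0, -30], [0, 0, -25], [0, 0, 0], [0, 0, 0]]' --rotation '[[0, 0, -0.12], [0, 0, -0.12], [0, 0, 0], [0, 0, 0], [0, 0, 0], [0, 0, 0]]' --hand '[0.62, 0.62, 0.62, 0.62, 0.62, 0.62]'

```text
clock: 2.1
eef_pos: [497.7, -53.4, 116.4]
eef_rot: [3.141, 0.0, 1.442]
wrist_force: [0.3, -1.0, -0.9]
finger_gap: 58.0
finger_force: 0.0
```

```bash
python3 - <<'E'
from cell import manip,camera
from h import *
import cv2
s=manip.read_state();p=[549.2,70.3,1.4416];print(s["eef_pos"],s["eef_rot"],w2l(p,s["eef_pos"]),s["finger_gap"],s["wrist_force"])
a=camera("wrist");b=camera("side")
cv2.imwrite("pics/w1.png",a["image"][:,:,::-1])
cv2.imwrite("pics/s1.png",cv2.resize(b["image"][130:310,210:440,::-1],None,fx=3,fy=3,interpolation=cv2.INTER_CUBIC))
print(a["mount"],a["fx"],a["cx"],a["cy"])
E
```

```text
[497.68967023 -53.40843393 116.4271536 ] [3.14055136e+00 5.38616774e-05 1.44204323e+00] [-129.3138649   35.1427808  116.4271536] 57.98126329360232 [ 0.27765744 -0.99619918 -0.90113132]
[[-3.39961247e-04 -9.60208920e-01 -2.79282499e-01  8.10585518e+01]
 [ 9.99999753e-01 -1.54581592e-04 -6.85794996e-04 -1.06296672e+00]
 [ 6.15334539e-04 -2.79282663e-01  9.60208735e-01 -1.79356537e+02]
 [ 0.00000000e+00  0.00000000e+00  0.00000000e+00  1.00000000e+00]] 299.19152181612185 320.5675666611547 201.91567281731355
```

View pics/w1.png

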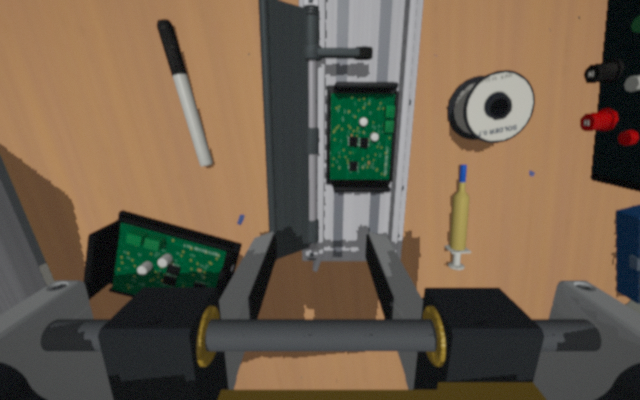

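View pics/s1.png

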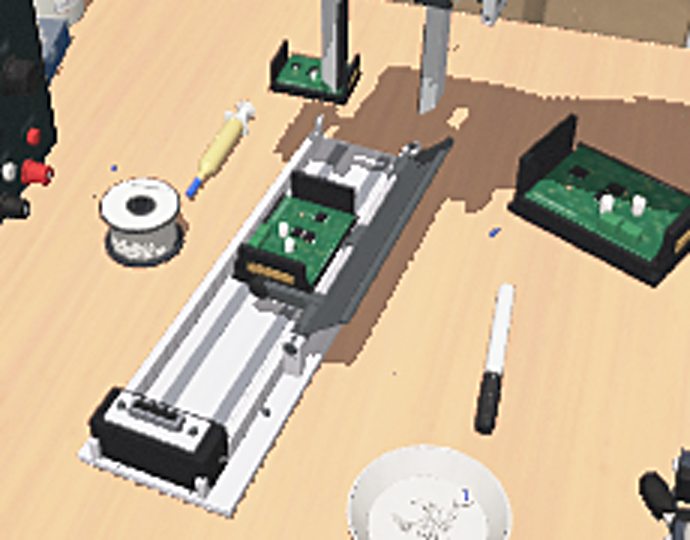

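The wrist view shows the carrier's rear plate top from (329,187) to (392,190), the gate tip at (371,52) and the flap's outer edge at about (264,0) to (275,255). I'll check these against the lane fit.

```bash
cat >> h.py <<'E'
M=np.array([[-3.4e-4,-.9602089,-.2792825,81.0586],[1,-1.5e-4,-6.9e-4,-1.063],[6.2e-4,-.2792827,.9602087,-179.3565]])
def wback(uv,z,pos,rot):
    from scipy.spatial.transform import Rotation as Ro
    R=Ro.from_euler("xyz",rot).as_matrix()
    d=R@M[:,:3]@np.array([(uv[0]-320.57)/299.19,(uv[1]-201.92)/299.19,1]);o=pos+R@M[:,3]
    return o+d*(z-o[2])/d[2]
E
python3 - <<'E'
from h import *
p=[549.2,70.3,1.4416];pos=np.array([497.69,-53.41,116.43]);rot=[3.14055,0,1.44204]
for n,uv,z in [("rear L",(329,187),44),("rear R",(392,190),44),("front L",(331,87),44),("front R",(396,87),44),("tip",(371,52),36),("flap edge top",(264,0),64),("flap corner",(273,257),64),("rail far inner",(408,150),28)]:
    print(n,w2l(p,wback(uv,z,pos,rot)).round(1))
E
```

```text
rear L [-108.1   29.    44. ]
rear R [-110.7  -25.6   44. ]
front L [-27.1  28.1  44. ]
front R [-27.1 -23.1  44. ]
tip [-0.6 -3.5 36. ]
flap edge top [26.1 74.5 64. ]
flap corner [-164.6   76.9   64. ]
rail far inner [-78.2 -41.3  28. ]
```

Agreement is within about 2 mm. Descending onto the flap.

>>> move_arm --dp '[[0, 0, -20], [0, 0, -20], [0, 0, -10], [0, 0, -8], [0, 0, -8], [0, 0, -8], [0, 0, -6], [0, 0, -5], [0, 0, -4], [0, 0, 0]]' --rotation '[[0, 0, 0], [0, 0, 0], [0, 0, 0], [0, 0, 0], [0, 0, 0], [0, 0, 0], [0, 0, 0], [0, 0, 0], [0, 0, 0], [0, 0, 0]]' --hand '[0.62, 0.62, 0.62, 0.62, 0.62, 0.62, 0.62, 0.62, 0.62, 0.62]'

```text
clock: 3.45
eef_pos: [497.5, -53.5, 26.4]
eef_rot: [3.141, 0.0, 1.442]
wrist_force: [0.7, -0.4, 4.3]
finger_gap: 58.1
finger_force: 1.8
```

```bash
python3 - <<'E'
from cell import manip,camera
from h import *
import cv2
s=manip.read_state();p=[549.2,70.3,1.4416];print(s["clock"],w2l(p,s["eef_pos"]),s["finger_gap"],s["wrist_force"])
b=camera("side");w=camera("wrist")
i=np.hstack([cv2.resize(b["image"][165:310,230:370,::-1],(483,500),interpolation=cv2.INTER_CUBIC),cv2.resize(w["image"][0:350,230:450,::-1],(314,500))])
cv2.imwrite("pics/s2.png",i)
E
```

```text
3.45 [-129.46227653   35.3570588    26.40945235] 58.064725974624714 [ 0.70957137 -0.4268046   4.30932069]
```

View pics/s2.png

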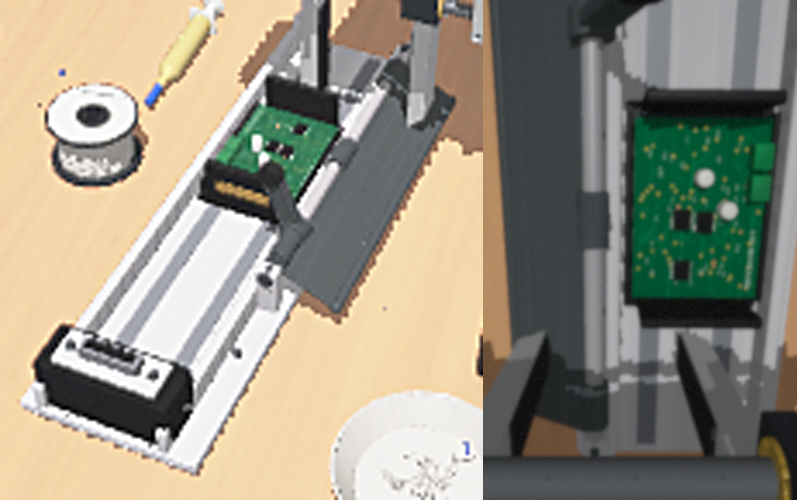

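The arm stands up clear of the carrier, with the push finger behind the rear plate. Pushing along the lane.

>>> move_arm --dp '[[0.5, 4, 0], [0.8, 6, 0], [1.0, 7.9, 0], [1.0, 7.9, 0], [1.0, 7.9, 0], [1.0, 7.9, 0], [1.0, 7.9, 0], [1.0, 7.9, 0], [1.0, 7.9, 0], [1.0, 7.9, 0]]' --rotation '[[0, 0, 0], [0, 0, 0], [0, 0, 0], [0, 0, 0], [0, 0, 0], [0, 0, 0], [0, 0, 0], [0, 0, 0], [0, 0, 0], [0, 0, 0]]' --hand '[0.62, 0.62, 0.62, 0.62, 0.62, 0.62, 0.62, 0.62, 0.62, 0.62]'

```text
clock: 4.8
eef_pos: [506.6, 20.3, 26.4]
eef_rot: [-3.142, -0.0, 1.442]
wrist_force: [-2.2, -3.6, 3.0]
finger_gap: 58.3
finger_force: 2.2
```

>>> move_arm --dp '[[1.0, 7.9, 0], [1.0, 7.9, 0], [1.0, 7.9, 0], [1.0, 7.9, 0], [1.0, 7.9, 0], [0.7, 5, 0], [0.6, 4, 0], [0, 0, 0]]' --rotation '[[0, 0, 0], [0, 0, 0], [0, 0, 0], [0, 0, 0], [0, 0, 0], [0, 0, 0], [0, 0, 0], [0, 0, 0]]' --hand '[0.62, 0.62, 0.62, 0.62, 0.62, 0.62, 0.62, 0.62]'

```text
clock: 5.8
eef_pos: [513.0, 68.7, 26.5]
eef_rot: [3.141, -0.001, 1.442]
wrist_force: [-1.9, 0.2, 3.5]
finger_gap: 58.3
finger_force: 1.7
```

```bash
python3 - <<'E'
from cell import manip,camera
from h import *
import cv2
s=manip.read_state();p=[549.2,70.3,1.4416];print(s["clock"],w2l(p,s["eef_pos"]),s["finger_gap"],s["wrist_force"])
b=camera("side");w=camera("wrist")
i=np.hstack([cv2.resize(b["image"][165:310,230:370,::-1],(483,500),interpolation=cv2.INTER_CUBIC),cv2.resize(w["image"][0:350,230:450,::-1],(314,500))])
cv2.imwrite("pics/s3.png",i)
E
```

```text
5.8 [-6.28207293 35.71247016 26.48920251] 58.28949606617862 [-1.86541246  0.20221395  3.50720923]
```

View pics/s3.png

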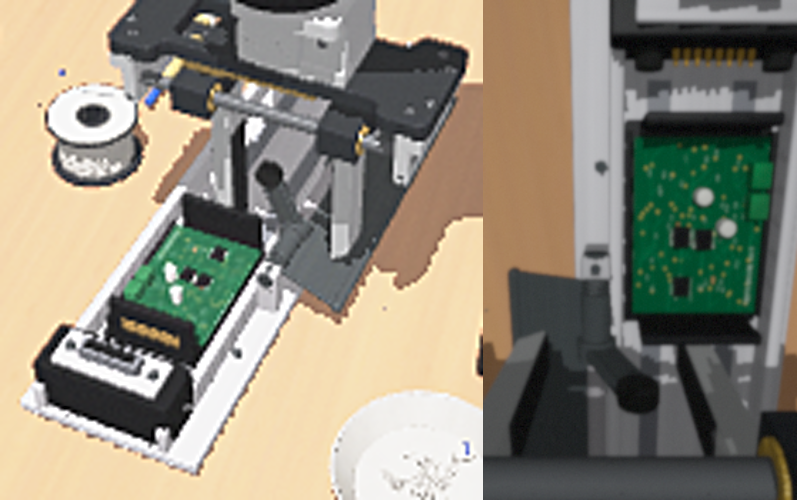

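The carrier has about 18 mm to go and the arm stands between the fingers, clear of both. Continuing slowly.

>>> move_arm --dp '[[0.5, 4, 0], [0.5, 4, 0], [0.4, 3, 0], [0.3, 2, 0], [0.1, 1, 0]]' --rotation '[[0, 0, 0], [0, 0, 0], [0, 0, 0], [0, 0, 0], [0, 0, 0]]' --hand '[0.62, 0.62, 0.62, 0.62, 0.62]'

```text
clock: 6.52
eef_pos: [514.7, 82.3, 26.5]
eef_rot: [3.141, 0.0, 1.442]
wrist_force: [-2.0, -5.7, 4.0]
finger_gap: 58.2
finger_force: 2.7
```

>>> move_arm --dp '[[0.1, 1, 0], [0.1, 1, 0]]' --rotation '[[0, 0, 0], [0, 0, 0]]' --hand '[0.62, 0.62]'

```text
clock: 6.78
eef_pos: [515.0, 84.2, 26.5]
eef_rot: [3.141, 0.0, 1.442]
wrist_force: [-1.8, -5.1, 3.8]
finger_gap: 58.3
finger_force: 2.8
```

>>> move_arm --dp '[[0.1, 1, 0]]' --rotation '[[0, 0, 0]]' --hand '[0.62]'

```text
clock: 6.9
eef_pos: [514.9, 84.7, 26.5]
eef_rot: [-3.141, 0.001, 1.442]
wrist_force: [-3.6, -13.3, 7.3]
finger_gap: 58.5
finger_force: 7.6
```

>>> move_arm --dp '[[0.0, 0.4, 0], [0, 0, 0]]' --rotation '[[0, 0, 0], [0, 0, 0]]' --hand '[0.62, 0.62]'

```text
clock: 7.15
eef_pos: [514.9, 84.7, 26.5]
eef_rot: [-3.141, 0.001, 1.441]
wrist_force: [-3.5, -12.9, 6.7]
finger_gap: 58.2
finger_force: 7.0
```

```bash
python3 - <<'E'
from cell import manip,camera
from h import *
import cv2
s=manip.read_state();p=[549.2,70.3,1.4416];print(s["clock"],w2l(p,s["eef_pos"]),s["finger_gap"],s["wrist_force"])
b=camera("side");w=camera("wrist")
i=np.hstack([cv2.resize(b["image"][200:290,230:330,::-1],(483,435),interpolation=cv2.INTER_CUBIC),cv2.resize(w["image"][0:305,230:450,::-1],(314,435))])
cv2.imwrite("pics/s4.png",i)
E
```

```text
7.15 [ 9.85374731 35.85452433 26.51120609] 58.181362956127984 [ -3.49719791 -12.94225945   6.72874588]
```

View pics/s4.png

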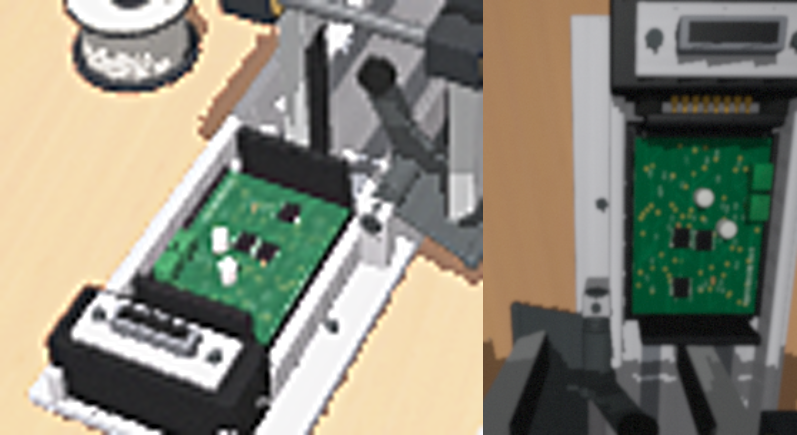

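The front plate sits against the buffers. Next I draw back with the flap held, then rise slowly.

>>> move_arm --dp '[[-0.3, -2, 0], [-0.8, -6, 0], [-1.3, -9.9, 0], [-1.3, -9.9, 0], [-1.3, -9.9, 0], [-1.3, -9.9, 0], [-1.3, -9.9, 0], [-1.3, -9.9, 0], [0, 0, 0]]' --rotation '[[0, 0, 0], [0, 0, 0], [0, 0, 0], [0, 0, 0], [0, 0, 0], [0, 0, 0], [0, 0, 0], [0, 0, 0], [0, 0, 0]]' --hand '[0.62, 0.62, 0.62, 0.62, 0.62, 0.62, 0.62, 0.62, 0.62]'

```text
clock: 8.38
eef_pos: [506.0, 17.2, 26.4]
eef_rot: [-3.141, 0.001, 1.441]
wrist_force: [-2.7, -2.5, 2.9]
finger_gap: 58.4
finger_force: 1.7
```

>>> move_arm --dp '[[0, 0, 5], [0, 0, 6], [0, 0, 6], [0, 0, 6], [0, 0, 6], [0, 0, 6], [0, 0, 10], [0, 0, 25], [0, 0, 50], [0, 0, 40]]' --rotation '[[0, 0, 0], [0, 0, 0], [0, 0, 0], [0, 0, 0], [0, 0, 0], [0, 0, 0], [0, 0, 0], [0, 0, 0], [0, 0, 0], [0, 0, 0]]' --hand '[0.62, 0.62, 0.62, 0.62, 0.62, 0.62, 0.62, 0.62, 0.62, 0.62]'

```text
clock: 9.62
eef_pos: [505.9, 18.3, 188.6]
eef_rot: [3.141, -0.0, 1.442]
wrist_force: [-0.3, -0.6, 1.4]
finger_gap: 58.5
finger_force: 0.0
```

>>> move_arm --dp '[[-20, -40, 20], [-20, -40, 0], [-20, -40, 0], [0, 0, 0]]' --rotation '[[0, 0, 0], [0, 0, 0], [0, 0, 0], [0, 0, 0]]' --hand '[0.62, 0.62, 0.62, 0.62]'

```text
clock: 10.12
eef_pos: [445.0, -103.4, 206.9]
eef_rot: [-3.142, 0.0, 1.439]
wrist_force: [0.7, -0.1, -0.4]
finger_gap: 58.4
finger_force: 0.0
```

```bash
python3 - <<'E'
from cell import manip,camera
from h import *
import cv2
s=manip.read_state();print(s["clock"],s["eef_pos"],s["wrist_force"])
b=camera("side");w=camera("top")
i=np.hstack([cv2.resize(b["image"][165:310,230:370,::-1],(386,400),interpolation=cv2.INTER_CUBIC),cv2.resize(w["image"][130:280,200:350,::-1],(400,400),interpolation=cv2.INTER_CUBIC)])
cv2.imwrite("pics/s5.png",i)
E
```

```text
10.125 [ 445.04770312 -103.40576273  206.92126398] [ 0.661974   -0.05996423 -0.38539857]
```

View pics/s5.png

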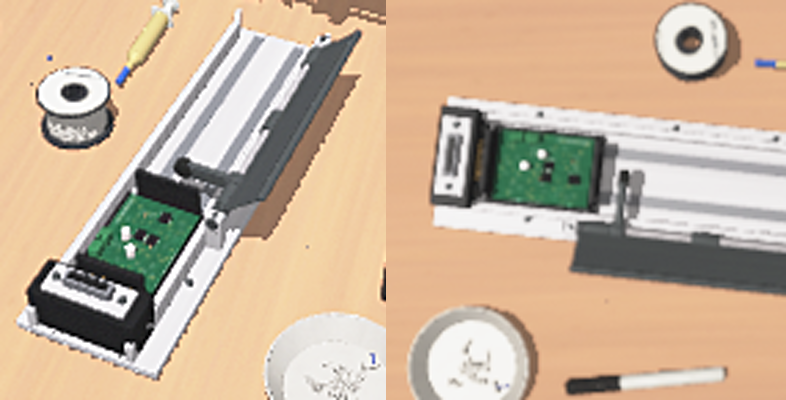

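The carrier is against the block, the gate is shut behind it and the bystanders are unmoved. Signing off.

```bash
python3 - <<'E'
from h import *
p=[549.2,70.3,1.4416]
for x,y in [(606,170),(488,160),(625,172)]: print(w2l(p,back("top",(200+(x-386)*.375,130+y*.375),44)).round(1))
from cell import manip
print(manip.sign_off())
E
```

```text
[12.4 -2.8 44. ]
[103.9  -1.1  44. ]
[-2.3 -2.7 44. ]
the job is handed in; nothing more can be done
None
```

The carrier was pushed up against the buffers, where the push force rose to 13 N and it stopped moving. The gate then sprang shut behind it, the bystanders looked unmoved, and the job was handed in; my last rough top-view check put the carrier's rear at lane x ≈ 12–15 mm rather than 20 and I did not resolve that.

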